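# Snug the router vise on its blank and zero the scale ring

## Robot

A 6-joint arm with a two-finger parallel gripper is mounted at the origin on the work surface. World frame = base frame: x ahead of the robot, y to its left, z up, the work surface at z = 0. Lengths are in m, angles in rad, forces in N, time in s.
With the tool pointing down it reaches from about 0.325 to 0.775 m from the base axis. Payload 5.5 kg.
Tool frame: the origin (TCP) lies midway between the tips of the shut fingers; the grasp point (between the pads) lies 19 mm behind it; z points along the fingers, y is the line along which they close (so a half turn about z gives the same grasp; the last joint's range is limited). The gripper opens to 88 mm and grips with 3 to 60 N. Pads are 20 mm wide; open, the fingers measure 115 mm over their backs; the gripper's body (75 mm by 178 mm) begins 61 mm behind the grasp point.
Start: joints at [-1.353, 0.091, 1.231, -0, 1.82, -0.057], TCP at [0.163, -0.578, 0.223] pointing down, gripper open.
Joint ranges: [-2.87, 2.87], [-0.86, 2.18], [0.17, 2.46], [-1.51, 4.65], [0.06, 2.69], [-2.65, 2.65]. Speed limits (rad/s): [2.57, 2.57, 3.01, 3.14, 3.14, 3.14].

## Interface

Orientations are given as a unit quaternion [x, y, z, w].
In Python, from rig import * gives the robot as it stands. The module is installed in compiled form; this text tells all that it offers.
- The arm moves only by the shell command python3 -m crank 'ROWS' [OPENING] [FORCE]. ROWS is JSON, one flat list of numbers, 4 for each row, row after row: the shift along the tool's x, y, z in mm, then the turn about the tool's z in degrees. A call has exactly 5 rows; each row is the pose to reach, as a shift and turn from the pose commanded when the call began, along the tool's axes at that moment; what a row does not reach only later rows make up. A row lasts 1/10 s, in which the tool goes at most 50 mm and 8.59 degrees, less where a joint would pass 70% of its speed; a pose out of reach is approached as far as the arm can. A call with a gripper value outside its range is refused whole. OPENING is the finger opening in mm, from 0 to 87.8, set as the call begins (- or left out, the last holds). The fingers move at their own pace and stop on an object; FORCE is the grip in N (left out, the last holds). Time passes only in rows, so rows that repeat a pose let the fingers close, or fill a call up. It gives the time, the measured TCP pose, the force, the opening and the grip force at its end, in the units of the state.
- observe(): the state, without advancing time (a new reading comes with each control period).
- camera(name): name is "scene" or "top"; returns a dict with "pixels" (480x640x3 uint8, red, green, blue), "fx", "fy", "cx", "cy" (pixels), "T" (4x4, takes a point from camera to world coordinates). Camera axes: x right, y down, z forward; pixel columns grow to the right and rows downward; lengths in m; the calibration is good to about 2 mm. A picture is of the moment at which its call begins. There is no depth.
- job_done(): hands the job in; it is judged then, once.
The state is a dict: "time_s": time; "joint_positions": joint angles; "joint_vel": joint speeds; "joint_efforts": joint torques, N m; "ee_pos": TCP position; "ee_rot": TCP orientation; "contact_force": force on the tool from outside, world axes, zero at the start; "ft_torque": the same for the moment, N m; "opening": finger opening in m; "finger_force": force on a finger pad.
Only numpy, scipy, OpenCV 4.12 (cv2) and the standard library are available. Lean on these libraries where they do the work, as an engineer would, in place of code of your own. Each camera call takes 0.05 s, during which the arm holds its last target. There are 200 camera calls.

## Task

Turn the black handwheel clockwise until the vise's sprung pad has pushed the dark wooden blank up against the fence and squeezes it gently with about 16 N, judged by the feel of the wheel and never harder than 35 N. Then, without disturbing that grip, turn the scale ring under the handwheel by its orange tab until the red zero mark stands at the yellow pointer on the far rim. Let go and leave everything else on the bench as it is.

Things in the scene. Friction and masses are not known exactly. Their poses are not given: they have to be found in the camera images.
- vise: Low bench vise fixed to the table. Aluminium base plate 140 x 375 mm, 12 mm thick; blue gearbox 130 x 130 mm, top at 45 mm, at one end; blue fence (100 mm wide, top at 55 mm) at the other. Origin: on the table, on the handwheel's vertical axis. +y runs from gearbox to fence, whose inner face is at y = 235 mm; +x points to the pointer
- wheel_top (a point): Centre of the top of the black round handwheel, 118 mm above the table. The wheel is 56 mm across (its 12 ribs, 60 mm across, are look only); its gripping rim reaches from 90 to 118 mm. It sits above the scale ring on the same vertical axis; only the ring's orange tab (top at 86 mm) stands up beside it
- wheel: The same handwheel: its motion. Origin at the vise's origin; its x axis starts along the vise's x. Clockwise closes the jaw by 8 mm per rad; it stays where it is left. Dry friction 0.24 N m, which at rest can hold either way, so compare moments read after like steps; each newton of squeeze adds 0.008 N m (0.13 at 16 N) against closing. It carries the scale ring round with it
- jaw: Steel sliding jaw, 90 x 30 mm, top at 49 mm, driven by the handwheel along the vise's +y. Its origin starts at the vise's origin; its front face is 125 mm from its origin along +y
- jaw_face (a point): Middle of the jaw's front face, 31 mm above the table. From it a brass threaded stem carries a black sprung pad, 70 mm wide and 26 mm high, that gives 1 mm per 6 N, up to 8 mm. The stem is screwed out differently every time: the pad's face starts 30 to 36 mm ahead of this point, so the squeeze must be felt at the wheel (from 0.5 to 1.25 rad on). With the blank held it grows 48 N per rad of wheel
- blank: Dark wooden blank, 90 x 70 x 25 mm (70 mm along the vise's y), loose, about 0.12 kg, lying on the base plate between pad and fence, at first 1 to 2.5 mm short of the fence. Origin: centre of its underside. Hard on the fence, its origin is at y = 200 mm of the vise
- zero_mark (a point): Red zero mark, 3.5 mm wide, on the top and outer rim of the aluminium scale ring (120 mm across, top at 58 mm, 48 black divisions). This point is on the ring's upper outer edge, 60 mm from the axis. The ring turns both ways on the wheel's shaft against a drag of 0.03 N m, too little to move the wheel
- tab_top (a point): Centre of the top of the orange tab on the scale ring, opposite the zero mark, 52 mm from the axis: 10 mm thick along the rim, 16 mm radially, from the ring's top at 58 mm up to 86 mm above the table; 16 mm clear of the wheel. Pinch it along the rim direction and swing it round the axis
- pointer (a point): Tip of the fixed yellow pointer at the far side of the ring: 61 mm from the axis along the vise's +x, 58 mm above the table, 4 mm wide. With the mark at it, the orange tab is on the opposite, near side
- collet_nut: Bystander: steel collet nut, 28 mm across, 20 mm high, standing on the vise's base plate beyond the fence. Origin: centre of its underside
- spare_blank: Bystander: lighter wooden blank, 90 x 70 x 25 mm, on the table beyond the vise
- wrench: Bystander: steel wrench, 180 mm long, on the table beyond the vise
- brush: Bystander: brush on the table, left of the robot
- controller: Bystander: clear blue game controller, about 150 mm wide, on the table, right of the robot
- clamp_a: Bystander: black step clamp, 100 mm long, 48 mm high, on the table at the right
- clamp_b: Bystander: another such clamp, at the far right
Mind the look-alikes: they are no part of the job. Leave any green or purple look-alike of the blank alone.

How it is judged:
On the way, in this order (a step that is already met when the one before it is completed fails the run):
1. the pad squeezes the blank on the fence with 9 to 24 N (contact force between jaw and blank between 9 and 24 N and y of blank in the frame of vise above 0.1988 m), for 0.3 s.
2. the zero mark stands within 3 mm of the pointer (horizontal distance between zero_mark and pointer below 0.003 m), for 0.2 s.
At the end, for the whole second after the job is handed in: The blank lies on the fence (its origin past 198.8 mm along the vise's y), squeezed by the pad with 9 to 24 N, at rest, and the red zero mark is within 3 mm of the pointer's tip, seen from above (all of step 1 and horizontal distance between zero_mark and pointer below 0.003 m and linear speed of blank below 0.01 m/s); the robot touches nothing.
It fails at once if the blank squeezed harder than 35 N (contact force between jaw and blank above 35 N).
It fails at once if a bystander moved by more than 20 mm (distance of any of collet_nut, spare_blank, wrench, brush, controller, clamp_a, clamp_b from where it was at the start of the episode above 0.02 m).
It also fails if it takes over 72 s, if anything falls off the work surface, if the arm or the gripper's body presses on something with over 40 N, if the wrist force passes 120 N, or if a joint passes its speed limit or range.

## Working session

There is one attempt and no reset: what is moved stays moved. The work goes in short steps, Python scripts to look and compute and a shell command to move; the robot and the scene stay as the last step left them, time stands still between calls to the robot, and variables do not carry over. Pictures are saved under pics/ and viewed, at most 11 in all, crops included, and the job is handed in when it is done.

```bash
mkdir -p pics
python3 - <<'E'
from rig import *
import cv2,numpy as np,pickle
for n in("scene","top"):
    c=camera(n); cv2.imwrite(f"pics/{n}0.png",cv2.cvtColor(c["pixels"],cv2.COLOR_RGB2BGR)); print(n,c["fx"],c["fy"],c["cx"],c["cy"],np.round(c["T"],4).tolist()); pickle.dump(c,open(f"{n}0.pkl","wb"))
s=observe();print(s)
E
```

```text
scene 535.8289961287996 535.8289961287996 313.18721970582413 233.98775927958056 [[0.8091, 0.4226, -0.4084, 1.1381], [0.5877, -0.59, 0.5537, -0.8623], [-0.007, -0.688, -0.7257, 1.1897], [0.0, 0.0, 0.0, 1.0]]
top 446.1335036173573 446.1335036173573 319.88899672486957 246.70845643878218 [[0.0054, -0.9803, 0.1973, 0.352], [-0.9999, -0.0077, -0.0112, -0.0182], [0.0125, -0.1972, -0.9803, 1.0637], [0.0, 0.0, 0.0, 1.0]]
{'time_s': 0.1, 'joint_positions': array([-1.35268151e+00,  9.17966636e-02,  1.23177578e+00,  4.14337386e-06,
        1.81977184e+00, -5.67003673e-02]), 'joint_vel': array([-0.00015665, -0.00011237, -0.00203644,  0.00060012,  0.00109193,
        0.00020844]), 'joint_efforts': array([ 3.99973855e-03, -4.47857845e+01, -4.07568347e+01,  7.01457309e-02,
        2.84333504e-02, -1.10937531e-04]), 'ee_pos': array([ 0.1627645 , -0.57723104,  0.22160627]), 'ee_rot': array([ 9.90573971e-01,  1.36976058e-01, -6.86059197e-05, -8.73122946e-04]), 'contact_force': array([-0.23675361, -0.11459145,  0.21742836]), 'ft_torque': array([-0.01468853,  0.00771568, -0.01468945]), 'finger_force': 0.0, 'opening': 0.08773223774220654}
```

View pics/scene0.png

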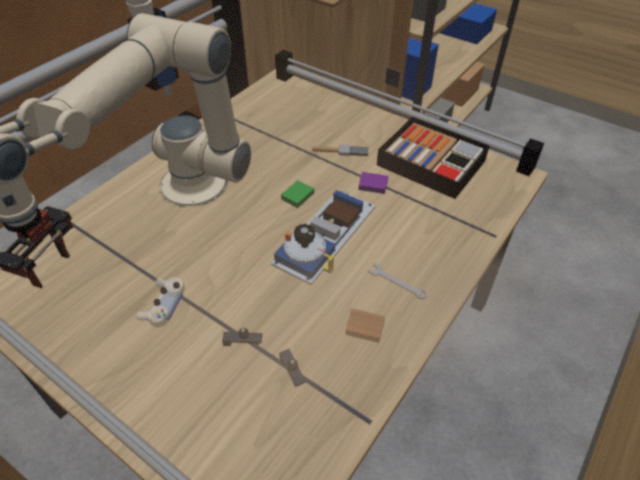

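View pics/top0.png

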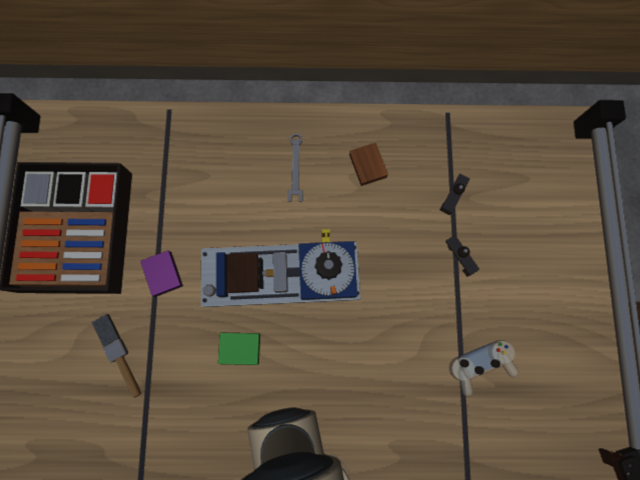

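The top view shows the vise: handwheel at (328,265), yellow pointer at (326,235), orange tab at (333,290), and the fence at (222,274). The dark blank in the vise is at (242,272). The green (239,348) and purple (160,273) blocks and the lighter blank (368,163) are look-alikes. I'll confirm this in an enlarged crop.

```bash
cat > h.py <<'E'
import numpy as np
def ray(c,u,v,z):
    T=np.array(c["T"]);d=T[:3,:3]@np.array([(u-c["cx"])/c["fx"],(v-c["cy"])/c["fy"],1]);o=T[:3,3]
    return o+d*(z-o[2])/d[2]
def proj(c,p):
    T=np.array(c["T"]);q=T[:3,:3].T@(np.array(p)-T[:3,3]);return q[0]/q[2]*c["fx"]+c["cx"],q[1]/q[2]*c["fy"]+c["cy"]
E
python3 - <<'E'
import pickle,cv2
c=pickle.load(open("top0.pkl","rb"));im=cv2.cvtColor(c["pixels"],cv2.COLOR_RGB2BGR)[220:320,190:370]
cv2.imwrite("pics/crop1.png",cv2.resize(im,(792,440),interpolation=cv2.INTER_CUBIC))
E
```

```text
(no output)
```

View pics/crop1.png

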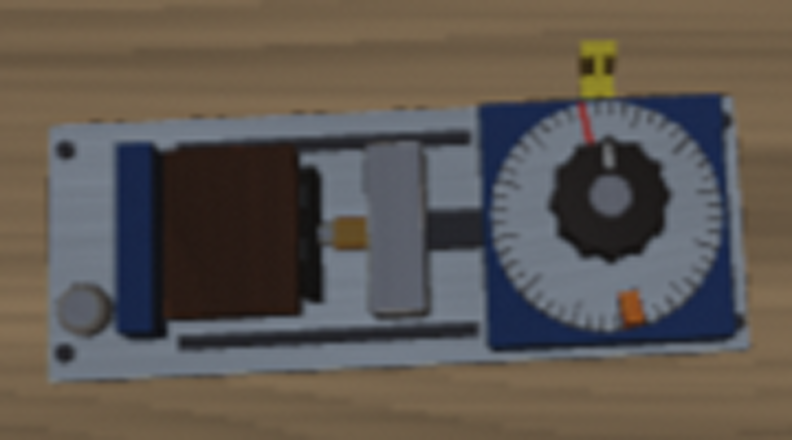

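The crop confirms it. The dark blank sits between the black pad and the blue fence, with the red mark just left of the pointer and the tab on the near side.

```bash
cat > m.py <<'E'
import pickle,cv2
from h import *
from rig import *
from scipy.optimize import least_squares
c=pickle.load(open("top0.pkl","rb"));s=pickle.load(open("scene0.pkl","rb"))
P=lambda x,y:(190+(x+.5)/4.4-.5,220+(y+.5)/4.4-.5)
pts=[((50,127),(70,None)),]
f=lambda n,x,y,z:print(n,np.round(ray(c,*P(x,y),z),4))
f("hub",611,195,.118);f("ring",606,214,.058);f("pointer",598,98,.058);f("mark",583,104,.058);f("tab",630,302,.086)
f("TL",50,127,.012);f("TR",730,96,.012);f("BR",747,350,.012);f("BL",50,380,.012)
TL,TR,BR,BL=[ray(c,*P(*q),.012) for q in((50,127),(730,96),(747,350),(50,380))]
d=(TL+BL-TR-BR)[:2];print("vise y dir deg",np.degrees(np.arctan2(d[1],d[0])),np.linalg.norm(d)/2)
print("scene pix of hub",proj(s,ray(c,*P(611,195),.118)))
E
python3 m.py
```

```text
hub [ 0.5048 -0.0476  0.118 ]
ring [ 0.5045 -0.0469  0.058 ]
pointer [ 0.5659 -0.0426  0.058 ]
mark [ 0.5626 -0.0347  0.058 ]
tab [ 0.456  -0.0581  0.086 ]
TL [0.5571 0.2546 0.012 ]
TR [ 0.5773 -0.1161  0.012 ]
BR [ 0.4386 -0.1237  0.012 ]
BL [0.4204 0.2467 0.012 ]
vise y dir deg 92.97112369609954 0.37104771932956615
scene pix of hub (np.float64(303.76898692097404), np.float64(230.02987908355695))
```

Run:
```python
import pickle,cv2
c=pickle.load(open("scene0.pkl","rb"));im=cv2.cvtColor(c["pixels"],cv2.COLOR_RGB2BGR)[180:285,265:385]
cv2.imwrite("pics/crop2.png",cv2.resize(im,(660,578),interpolation=cv2.INTER_CUBIC))
```

```text
(no output)
```

View pics/crop2.png

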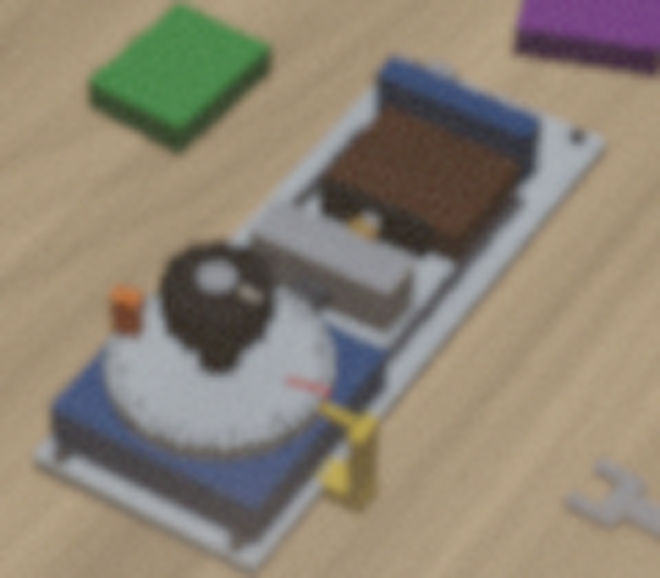

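The scene view agrees: the hub is predicted at (304,230) and seen at (304,230). The wheel axis is at about (0.5045, -0.047) and the vise yaw is about 3°. Now moving.

```bash
cat > go.py <<'E'
import sys
from h import *
from rig import *
s=observe();x,y=s["ee_rot"][:2];p=s["ee_pos"];a=2*np.arctan2(y,x)
t=np.array([float(v) for v in sys.argv[1:4]])-p
X=np.array([np.cos(a),np.sin(a)]);Y=np.array([np.sin(a),-np.cos(a)])
q=s["ee_rot"];tilt=2*np.hypot(q[2],q[3])
print("pose",np.round(p*1000,1),"phi",round(np.degrees(a),1),"tilt",round(np.degrees(tilt),2),"shift mm",np.round([1000*t[:2]@X,1000*t[:2]@Y,-1000*t[2]],1),"turn",round((np.degrees(a)-float(sys.argv[4])+180)%360-180,1),"j6",round(np.degrees(s["joint_positions"][5]),1),"t",s["time_s"])
E
python3 -m crank '[30,-30,0,-7, 70,-63,0,-14, 110,-98,0,-21, 150,-132,0,-28, 187,-166,0,-36]' 87.8 40
python3 go.py .5045 -.0472 .20 105
```

```text
time_s: 0.6
ee_pos: [0.2943, -0.3717, 0.2221]
ee_rot: [0.899, 0.439, 0.0, -0.0]
contact_force: [0.6, 0.1, -0.5]
opening: 0.088
finger_force: 0.0
pose [ 294.3 -371.7  222.1] phi 52.0 tilt 0.04 shift mm [385.2 -34.   22.1] turn -53.0 j6 -17.8 t 0.6
```

```bash
python3 -m crank '[40,-4,2,-6, 80,-8,5,-13, 120,-11,8,-20, 160,-14,10,-27, 200,-17,12,-34]' >/dev/null
python3 go.py .5045 -.0472 .20 105
```

```text
pose [ 404.6 -204.4  210.2] phi 86.0 tilt 0.02 shift mm [163.7  88.8  10.2] turn -19.0 j6 -27.1 t 1.1
```

```bash
python3 -m crank '[36,20,2,-4, 72,40,4,-8, 108,59,6,-12, 140,76,8,-16, 164,89,10,-19]' >/dev/null
python3 -m crank '[0,0,0,0, 0,0,0,0, 0,0,0,0, 0,0,0,0, 0,0,0,0]' >/dev/null
python3 go.py .5045 -.0472 .092 105
python3 - <<'E'
from rig import *
import cv2
a=cv2.cvtColor(camera("scene")["pixels"],cv2.COLOR_RGB2BGR)[140:290,225:385]
b=cv2.cvtColor(camera("top")["pixels"],cv2.COLOR_RGB2BGR)[180:330,250:410]
cv2.imwrite("pics/near1.png",cv2.resize(cv2.hconcat([a,b]),(800,375),interpolation=cv2.INTER_CUBIC))
E
```

```text
pose [504.8 -49.9 200.9] phi 104.6 tilt 0.03 shift mm [  2.7   0.4 108.9] turn -0.4 j6 -24.1 t 2.1
```

View pics/near1.png

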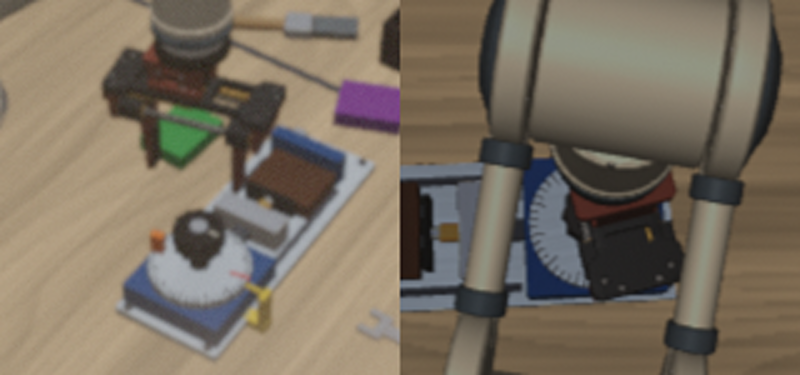

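The fingers straddle the wheel, with tips at (153,165) and (240,190) in the left half. The orange tab at (157,240) is outside them. Descending and gripping.

```bash
python3 -m crank '[1,0,20,0, 2,0,45,0, 2.7,0.4,70,0, 2.7,0.4,92,0, 2.7,0.4,107,0]' >/dev/null
python3 -m crank '[0,0,0,0, 0,0,0,0, 0,0,0,0, 0,0,0,0, 0,0,0,0]' | head -4
python3 go.py .5045 -.0472 .093 105
python3 -m crank '[0,0,0,0, 0,0,0,0, 0,0,0,0, 0,0,0,0, 0,0,0,0]' 40 40
python3 -m crank '[0,0,0,0, 0,0,0,0, 0,0,0,0, 0,0,0,0, 0,0,0,0]'
python3 go.py .5045 -.0472 .093 105
python3 -c "
from rig import *;print(observe()['ft_torque'])"
```

```text
time_s: 3.2
ee_pos: [0.5052, -0.0464, 0.0946]
ee_rot: [0.611, 0.792, 0.0, 0.001]
contact_force: [-0.0, 0.0, 0.5]
pose [505.2 -46.4  94.6] phi 104.7 tilt 0.09 shift mm [-0.6 -0.9  1.6] turn -0.3 j6 -23.8 t 3.2
time_s: 3.7
ee_pos: [0.5043, -0.0464, 0.0936]
ee_rot: [0.611, 0.792, -0.0, -0.0]
contact_force: [-3.0, -0.4, 0.7]
opening: 0.0549
finger_force: 40.0
time_s: 4.2
ee_pos: [0.5043, -0.0464, 0.0935]
ee_rot: [0.611, 0.792, -0.0, -0.0]
contact_force: [-4.7, -0.1, 1.9]
opening: 0.0551
finger_force: 40.0
pose [504.3 -46.4  93.5] phi 104.7 tilt 0.07 shift mm [-0.8  0.   0.5] turn -0.3 j6 -23.8 t 4.2
[-0.16757451  0.73485641 -0.09343593]
```

Gripped at a 55 mm opening. Turning clockwise and reading the moment after like steps.

```bash
cat > tq.py <<'E'
from rig import *
import numpy as np
s=observe();x,y=s["ee_rot"][:2]
print("phi",round(np.degrees(2*np.arctan2(y,x)),2),"Mz",np.round(s["ft_torque"],3),"F",np.round(s["contact_force"],1),"j6e",round(s["joint_efforts"][5],3),"t",s["time_s"],"op",round(s["opening"]*1000,1))
E
python3 -m crank '[0,0,0,2, 0,0,0,4, 0,0,0,6, 0,0,0,8, 0,0,0,10]'>/dev/null; python3 tq.py
python3 -m crank '[0,0,0,1, 0,0,0,2, 0,0,0,3, 0,0,0,4, 0,0,0,5]'>/dev/null; python3 tq.py
python3 -m crank '[0,0,0,1, 0,0,0,2, 0,0,0,3, 0,0,0,4, 0,0,0,5]'>/dev/null; python3 tq.py
python3 -m crank '[0,0,0,1, 0,0,0,2, 0,0,0,3, 0,0,0,4, 0,0,0,5]'>/dev/null; python3 tq.py
```

```text
phi 94.69 Mz [-0.22   0.721  0.248] F [-3.7 -0.5  1.6] j6e -0.221 t 4.7 op 55.3
phi 89.67 Mz [-0.284  0.806  0.257] F [-3.  -0.1  0.7] j6e 0.003 t 5.2 op 55.0
phi 84.66 Mz [-0.322  0.779  0.239] F [-2.  -0.8 -0.1] j6e 0.009 t 5.7 op 54.9
phi 79.66 Mz [-0.389  0.398  0.305] F [ 0.2 -2.9 -1.4] j6e 0.014 t 6.2 op 54.9
```

```bash
python3 -m crank '[0,0,0,1, 0,0,0,2, 0,0,0,3, 0,0,0,4, 0,0,0,5]'>/dev/null; python3 tq.py
python3 -m crank '[0,0,0,1, 0,0,0,2, 0,0,0,3, 0,0,0,4, 0,0,0,5]'>/dev/null; python3 tq.py
```

```text
phi 74.66 Mz [-0.419 -0.073  0.278] F [ 4.3 -3.1 -3.4] j6e 0.024 t 6.7 op 55.2
phi 69.66 Mz [-0.413 -0.131  0.236] F [ 4.2 -4.6 -2.9] j6e 0.026 t 7.2 op 55.1
```

```bash
python3 -m crank '[0,0,0,1, 0,0,0,2, 0,0,0,3, 0,0,0,4, 0,0,0,5]'>/dev/null; python3 tq.py
python3 -m crank '[0,0,0,1, 0,0,0,2, 0,0,0,3, 0,0,0,4, 0,0,0,5]'>/dev/null; python3 tq.py
```

```text
phi 64.65 Mz [-0.382 -0.205  0.236] F [ 4.6 -4.  -4. ] j6e 0.028 t 7.7 op 55.2
phi 59.65 Mz [-0.373 -0.257  0.279] F [ 6.2 -4.2 -4.4] j6e 0.05 t 8.2 op 55.2
```

```bash
python3 -m crank '[0,0,0,1, 0,0,0,2, 0,0,0,3, 0,0,0,4, 0,0,0,5]'>/dev/null; python3 tq.py
python3 -m crank '[0,0,0,1, 0,0,0,2, 0,0,0,3, 0,0,0,4, 0,0,0,5]'>/dev/null; python3 tq.py
python3 - <<'E'
from rig import *
import cv2
a=cv2.cvtColor(camera("scene")["pixels"],cv2.COLOR_RGB2BGR)[180:290,270:390]
b=cv2.cvtColor(camera("top")["pixels"],cv2.COLOR_RGB2BGR)[220:330,200:320]
cv2.imwrite("pics/near2.png",cv2.resize(cv2.hconcat([a,b]),(800,367),interpolation=cv2.INTER_CUBIC))
E
```

```text
phi 54.65 Mz [-0.317 -0.347  0.276] F [ 6.5 -5.  -4.2] j6e 0.084 t 8.7 op 55.2
phi 49.65 Mz [-0.293 -0.412  0.322] F [ 7.2 -6.1 -4. ] j6e 0.118 t 9.2 op 55.0
```

View pics/near2.png

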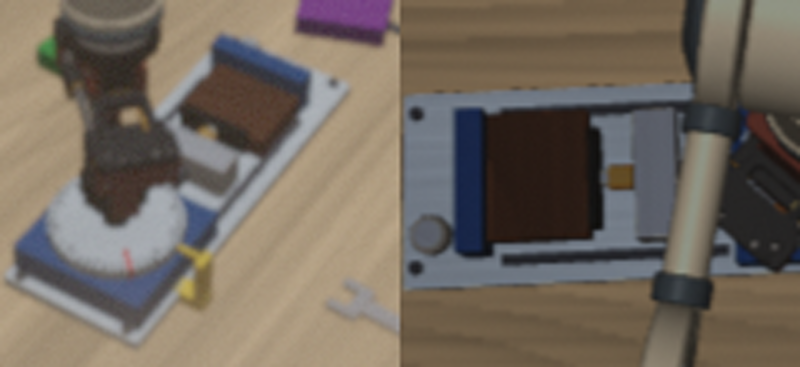

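The j6 effort is the quiet signal. It sat flat at about 0.03, then rose 0.034 per 5°, which is exactly the squeeze slope. Onset was at phi ≈ 62.6°, so the squeeze is now about 11 N and 6° more gives about 16 N.

```bash
python3 -m crank '[0,0,0,1, 0,0,0,2, 0,0,0,3, 0,0,0,4, 0,0,0,5]'>/dev/null; python3 tq.py
python3 -m crank '[0,0,0,1, 0,0,0,1, 0,0,0,1, 0,0,0,1, 0,0,0,1]'>/dev/null; python3 tq.py
```

```text
phi 44.64 Mz [-0.309 -0.481  0.322] F [ 8.1 -6.3 -4.7] j6e 0.152 t 9.8 op 55.0
phi 43.65 Mz [-0.219 -0.498  0.109] F [ 7.7 -6.  -5.2] j6e 0.078 t 10.3 op 55.1
```

```bash
python3 -m crank '[0,0,0,0, 0,0,0,0, 0,0,0,0, 0,0,0,0, 0,0,0,0]' 87.8>/dev/null; python3 tq.py
python3 -m crank '[0,0,-10,0, 0,0,-30,0, 0,0,-60,0, 0,0,-90,0, 0,0,-110,0]'>/dev/null; python3 tq.py
python3 - <<'E'
from rig import *
import cv2,pickle
c=camera("scene");t=camera("top")
pickle.dump((c,t),open("n3.pkl","wb"))
a=cv2.cvtColor(c["pixels"],cv2.COLOR_RGB2BGR)[190:290,270:370]
b=cv2.cvtColor(t["pixels"],cv2.COLOR_RGB2BGR)[220:320,280:380]
cv2.imwrite("pics/near3.png",cv2.resize(cv2.hconcat([a,b]),(800,400),interpolation=cv2.INTER_CUBIC))
E
```

```text
phi 43.75 Mz [ 0.018 -0.03   0.047] F [ 0.  -0.6  0.2] j6e 0.003 t 10.8 op 87.4
phi 43.75 Mz [-0.001 -0.049  0.04 ] F [ 0.1 -0.3 -0. ] j6e -0.001 t 11.3 op 87.4
```

View pics/near3.png

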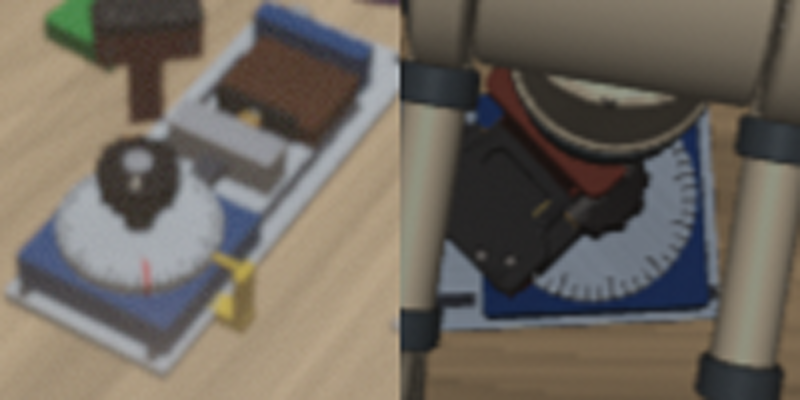

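The scene half shows the red mark's outer end at crop (148,288), which is scene pixel about (307,262). The tab is hidden behind the wheel, opposite the mark. Computing the angles.

```bash
python3 - <<'E'
import pickle
from h import *
c,t=pickle.load(open("n3.pkl","rb"));A=np.array([.5045,-.0466])
im=c["pixels"].astype(int);R=im[...,0]-np.maximum(im[...,1],im[...,2])
ys,xs=np.where(R[235:275,285:330]>45);print("red px",list(zip(xs+285,ys+235)))
for a in range(-70,-25,5):
    th=np.radians(a);print(a,np.round(proj(c,[*(A+.06*np.array([np.cos(th),np.sin(th)])),.058]),1),np.round(proj(c,[*(A+.045*np.array([np.cos(th),np.sin(th)])),.058]),1))
E
python3 go.py .5045 -.0466 .2 -50
```

```text
red px [(np.int64(306), np.int64(257))]
-70 [298.1 259.7] [299.7 255.8]
-65 [300. 260.] [301.1 256. ]
-60 [301.8 260.2] [302.5 256.2]
-55 [303.7 260.3] [303.8 256.2]
-50 [305.6 260.2] [305.3 256.2]
-45 [307.4 260.1] [306.6 256.1]
-40 [309.3 259.8] [308.  255.8]
-35 [311.1 259.4] [309.4 255.5]
-30 [312.8 258.8] [310.7 255.1]
pose [506.1 -46.5 208.2] phi 43.7 tilt 0.4 shift mm [-1.2 -1.   8.2] turn 93.7 j6 37.2 t 11.4
```

```bash
python3 go.py .4697 -.008 .2 132
python3 -m crank '[0,0,0,-8, 0,0,0,-16, 0,0,0,-24, 0,0,0,-32, 0,0,0,-40]'>/dev/null
python3 -m crank '[0,0,0,-8, 0,0,0,-16, 0,0,0,-24, 0,0,0,-32, 0,0,0,-40]'>/dev/null
python3 go.py .4697 -.008 .13 132
```

```text
pose [506.1 -46.5 208.2] phi 43.7 tilt 0.4 shift mm [  0.3 -53.    8.2] turn -88.3 j6 37.2 t 11.4
pose [504.3 -46.2 202.3] phi 124.1 tilt 0.11 shift mm [51.1 -7.3 72.3] turn -7.9 j6 -43.2 t 12.4
```

```bash
python3 -m crank '[15,-2,10,-2, 30,-4,25,-4, 45,-6,40,-6, 51,-7.3,55,-8, 51,-7.3,72,-8]'>/dev/null
python3 -m crank '[0,0,0,0, 0,0,0,0, 0,0,0,0, 0,0,0,0, 0,0,0,0]' 50>/dev/null
python3 go.py .4697 -.008 .065 132
python3 - <<'E'
from rig import *
import cv2
a=cv2.cvtColor(camera("scene")["pixels"],cv2.COLOR_RGB2BGR)[190:290,250:350]
b=cv2.cvtColor(camera("top")["pixels"],cv2.COLOR_RGB2BGR)[220:320,280:380]
cv2.imwrite("pics/near4.png",cv2.resize(cv2.hconcat([a,b]),(800,400),interpolation=cv2.INTER_CUBIC))
E
```

```text
time_s: 13.4
ee_pos: [0.4707, -0.0081, 0.1324]
ee_rot: [0.409, 0.913, 0.0, 0.001]
contact_force: [0.0, -0.5, 0.2]
opening: 0.0879
finger_force: 0.0
pose [470.7  -8.1 132.4] phi 131.7 tilt 0.07 shift mm [ 0.8 -0.7 67.4] turn -0.3 j6 -46.9 t 13.4
```

View pics/near4.png

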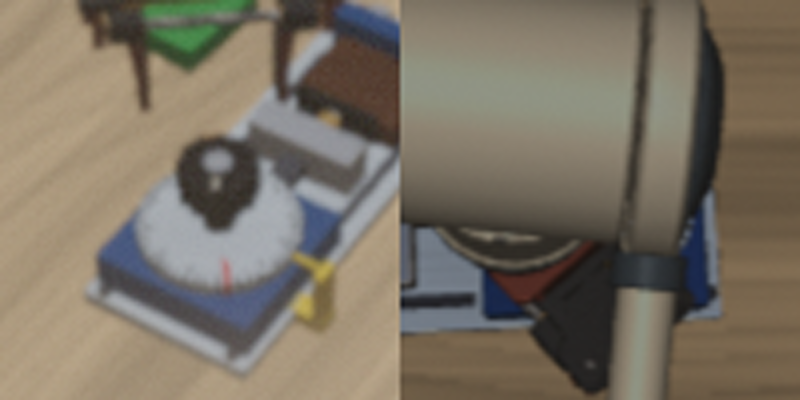

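The redirect swallowed the opening value ("50>"), so the gripper is still wide open, which is harmless. The red mark is unchanged at (227,285) in the left half, and the fingers are at (145,100) and (280,95), either side of the hidden tab. Descending and pinching.

```bash
python3 -m crank '[0,0,12,0, 0.8,-0.7,28,0, 0.8,-0.7,44,0, 0.8,-0.7,58,0, 0.8,-0.7,67,0]' 87.8 >/dev/null; python3 tq.py
python3 -m crank '[0,0,0,0, 0,0,0,0, 0,0,0,0, 0,0,0,0, 0,0,0,0]' 5 15 >/dev/null
python3 -m crank '[0,0,0,0, 0,0,0,0, 0,0,0,0, 0,0,0,0, 0,0,0,0]' 5 15
python3 tq.py; python3 go.py .4697 -.008 .065 132
```

```text
phi 131.75 Mz [-0.017 -0.106  0.036] F [ 0.6  0.6 -0. ] j6e 0.0 t 14.0 op 87.8
time_s: 15.0
ee_pos: [0.4693, -0.0078, 0.0646]
ee_rot: [0.409, 0.913, -0.0, -0.0]
contact_force: [0.3, 1.3, -0.0]
opening: 0.0113
finger_force: 0.4
phi 131.75 Mz [-0.075 -0.038 -0.027] F [ 0.3  1.3 -0. ] j6e 0.0 t 15.0 op 11.3
pose [469.3  -7.8  64.6] phi 131.7 tilt 0.0 shift mm [-0.4  0.2 -0.4] turn -0.3 j6 -46.9 t 15.0
```

```bash
python3 -m crank '[0,0,0,0, 0,0,0,0, 0,0,0,0, 0,0,0,0, 0,0,0,0]' 5 15 | tail -2
python3 -m crank '[-0.2,-4.5,0,-5, -0.8,-9,0,-10, -1.8,-13.5,0,-15, -3.1,-17.8,0,-20, -4.9,-22,0,-25]' 5 15 | tail -3
python3 tq.py
python3 -m crank '[-0.1,-3.6,0,-4, -0.5,-7.2,0,-8, -1.1,-10.8,0,-12, -2,-14.3,0,-16, -3.1,-17.8,0,-20]' >/dev/null
python3 -m crank '[0,0,0,0, 0,0,0,0, 0,0,0,0, 0,0,0,0, 0,0,0,0]' | tail -2
python3 tq.py; python3 go.py .5045 -.0466 .065 183
python3 - <<'E'
from rig import *
import cv2,pickle
c=camera("scene");pickle.dump(c,open("n5.pkl","wb"))
a=cv2.cvtColor(c["pixels"],cv2.COLOR_RGB2BGR)[210:280,265:355]
cv2.imwrite("pics/near5.png",cv2.resize(a,None,fx=8,fy=8,interpolation=cv2.INTER_CUBIC))
E
```

```text
opening: 0.0101
finger_force: 15.0
contact_force: [-2.2, -1.3, 0.9]
opening: 0.0098
finger_force: 15.0
phi 156.94 Mz [-0.231  0.344 -0.194] F [-2.2 -1.3  0.9] j6e 1.121 t 16.0 op 9.8
opening: 0.0104
finger_force: 15.0
phi 176.69 Mz [-0.48   0.58  -0.143] F [-5.1 -3.7  1.9] j6e -0.153 t 17.0 op 10.4
pose [451.3 -44.4  64.6] phi 176.7 tilt 0.12 shift mm [-53.2   0.9  -0.4] turn -6.3 j6 -96.5 t 17.0
```

View pics/near5.png

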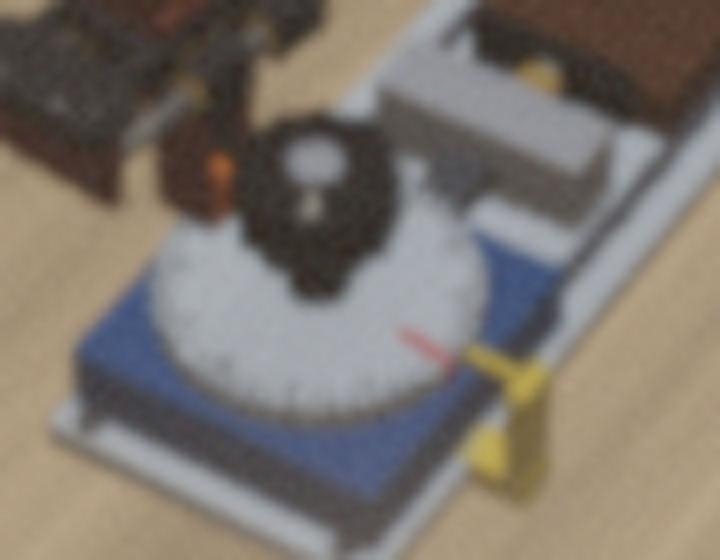

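The mark's outer edge is at crop (443,357) and the pointer tip at (466,352). A few degrees are still needed.

Run:
```python
import pickle
from h import *
c=pickle.load(open("n5.pkl","rb"));A=np.array([.5045,-.0466])
W=lambda u,v:ray(c,265+(u+.5)/8-.5,210+(v+.5)/8-.5,.058)[:2]-A
for n,u,v in(("markin",402,332),("mark",443,357),("ptr",466,352),("wheelhubcheck",315,160)):
    d=W(u,v);print(n,np.round(d*1000,1),round(np.degrees(np.arctan2(d[1],d[0])),1),round(np.hypot(*d)*1000,1))
h=ray(c,265+315.5/8-.5,210+160.5/8-.5,.118);print(h)
for a in range(-12,10,3):
    th=np.radians(a);p=proj(c,[*(A+.06*np.array([np.cos(th),np.sin(th)])),.058]);print(a,[round((p[0]-265+.5)*8,0),round((p[1]-210+.5)*8,0)])
```

```text
markin [39.5 -3.3] -4.8 39.6
mark [58.  -4.5] -4.4 58.2
ptr [63.3  2.2] 1.9 63.3
wheelhubcheck [-35.9  46.4] 127.7 58.7
[ 0.50408615 -0.0458673   0.118     ]
-12 [np.float64(432.0), np.float64(372.0)]
-9 [np.float64(438.0), np.float64(368.0)]
-6 [np.float64(444.0), np.float64(363.0)]
-3 [np.float64(450.0), np.float64(358.0)]
0 [np.float64(455.0), np.float64(352.0)]
3 [np.float64(460.0), np.float64(347.0)]
6 [np.float64(465.0), np.float64(341.0)]
9 [np.float64(469.0), np.float64(335.0)]
```

```bash
python3 -m crank '[0,-1.5,0,-1.6, -0.1,-3,0,-3.2, -0.2,-4.5,0,-4.9, -0.3,-6,0,-6.5, -0.3,-6,0,-6.5]' >/dev/null
python3 -m crank '[0,0,0,0, 0,0,0,0, 0,0,0,0, 0,0,0,0, 0,0,0,0]' | tail -2
python3 go.py .5045 -.0466 .065 183
python3 - <<'E'
from rig import *
import cv2,pickle
c=camera("scene");pickle.dump(c,open("n6.pkl","wb"))
a=cv2.cvtColor(c["pixels"],cv2.COLOR_RGB2BGR)[230:275,295:345]
cv2.imwrite("pics/near6.png",cv2.resize(a,None,fx=12,fy=12,interpolation=cv2.INTER_CUBIC))
E
```

```text
opening: 0.0097
finger_force: 15.0
pose [451.2 -50.5  64.6] phi 183.2 tilt 0.13 shift mm [-53.4   1.   -0.4] turn 0.2 j6 -103.8 t 18.05
```

View pics/near6.png

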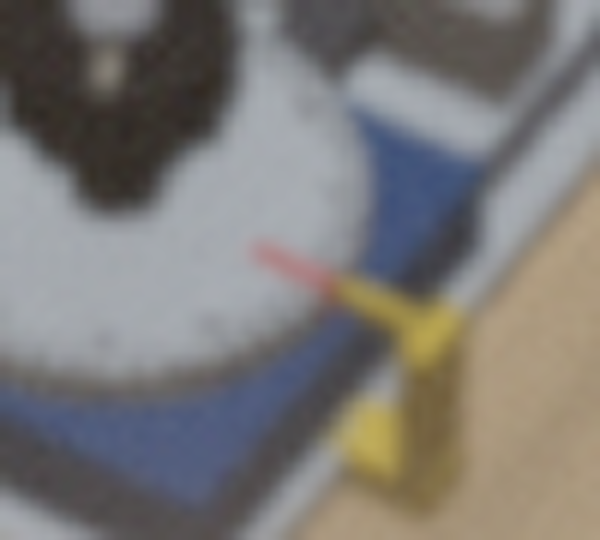

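The mark, ending at (330,285), runs straight into the pointer tip at (340,285), with an offset of about 1 mm or less. Releasing, lifting and checking from the top camera.

```bash
python3 -m crank '[0,0,0,0, 0,0,0,0, 0,0,0,0, 0,0,0,0, 0,0,0,0]' 45 >/dev/null
python3 -m crank '[0,0,-10,0, 0,0,-30,0, 0,0,-60,0, 0,0,-90,0, 0,0,-120,0]' >/dev/null
python3 -m crank '[20,-10,0,0, 40,-40,0,0, 60,-80,0,0, 60,-120,0,0, 60,-160,0,0]' | tail -5
python3 -m crank '[0,-40,0,0, 0,-80,0,0, 0,-120,0,0, 0,-120,0,0, 0,-120,0,0]' | tail -5
python3 - <<'E'
from rig import *
import cv2
a=cv2.cvtColor(camera("scene")["pixels"],cv2.COLOR_RGB2BGR)[215:275,285:345]
b=cv2.cvtColor(camera("top")["pixels"],cv2.COLOR_RGB2BGR)[225:300,290:365]
b=cv2.resize(b,(400,400),interpolation=cv2.INTER_CUBIC);a=cv2.resize(a,(400,400),interpolation=cv2.INTER_CUBIC)
cv2.imwrite("pics/near7.png",cv2.hconcat([a,b]))
E
```

```text
ee_pos: [0.4008, -0.2144, 0.1861]
ee_rot: [-0.028, 1.0, -0.001, 0.001]
contact_force: [0.3, -0.2, 0.4]
opening: 0.0449
finger_force: 0.0
ee_pos: [0.4077, -0.333, 0.1847]
ee_rot: [-0.028, 1.0, 0.0, -0.0]
contact_force: [-0.6, -0.3, -0.1]
opening: 0.0451
finger_force: 0.0
```

View pics/near7.png

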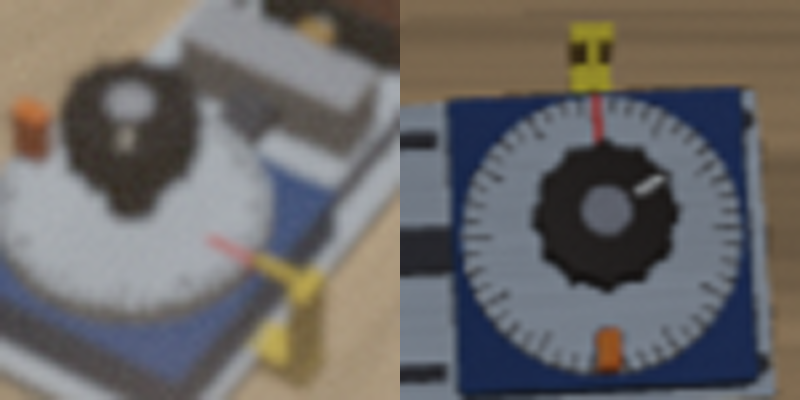

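Both views put the mark about 1–2 mm clockwise of the pointer (top: mark at (597,97), pointer about 592–595). Measuring it numerically.

```bash
python3 - <<'E'
from rig import *
from h import *
ims=[camera("top") for _ in range(6)];c=ims[0]
im=np.mean([i["pixels"].astype(float) for i in ims],0)
r,g,b=im[...,0],im[...,1],im[...,2]
def cen(w,v): w=np.clip(w[v,318:336],0,None); w=np.where(w>.35*w.max(),w,0); return (w*np.arange(318,336)).sum()/w.sum(),w.max()
for v in range(229,253):
    y,ym=cen(np.minimum(r,g)-b,v); q,qm=cen(r-np.maximum(g,b),v)
    print(v,"yel",round(y,2),round(ym),ray(c,y,v,.058)[:2].round(4) if ym>40 else "","red",round(q,2),round(qm),ray(c,q,v,.058)[:2].round(4) if qm>30 else "")
E
python3 go.py .4520 -.05 .13 183
```

```text
229 yel 325.58 73 [ 0.5964 -0.0426] red 326.69 18 
230 yel 325.53 95 [ 0.594  -0.0425] red 326.8 18 
231 yel 325.5 98 [ 0.5916 -0.0424] red 326.82 18 
232 yel 325.43 89 [ 0.5893 -0.0423] red 326.79 18 
233 yel 325.49 84 [ 0.5869 -0.0424] red 326.78 19 
234 yel 325.66 85 [ 0.5845 -0.0428] red 326.75 19 
235 yel 325.89 85 [ 0.5821 -0.0434] red 326.78 19 
236 yel 325.9 84 [ 0.5798 -0.0434] red 326.77 19 
237 yel 325.22 89 [ 0.5774 -0.0418] red 326.88 20 
238 yel 325.1 97 [ 0.575  -0.0416] red 326.92 19 
239 yel 325.13 97 [ 0.5727 -0.0416] red 326.97 20 
240 yel 325.19 99 [ 0.5703 -0.0418] red 326.95 20 
241 yel 325.17 95 [ 0.5679 -0.0417] red 326.47 19 
242 yel 324.36 30  red 326.35 27 
243 yel nan 0  red 326.39 58 [ 0.5633 -0.0446]
244 yel nan 0  red 326.42 64 [ 0.5609 -0.0446]
245 yel nan 0  red 326.42 65 [ 0.5585 -0.0447]
246 yel nan 0  red 326.43 65 [ 0.5562 -0.0447]
247 yel nan 0  red 326.51 65 [ 0.5539 -0.0449]
248 yel nan 0  red 326.58 70 [ 0.5515 -0.045 ]
249 yel nan 0  red 326.6 69 [ 0.5492 -0.0451]
250 yel nan 0  red 326.57 58 [ 0.5468 -0.045 ]
251 yel nan 0  red 326.64 35 [ 0.5445 -0.0452]
252 yel 327.58 1  red 326.68 10 
pose [ 408.1 -332.   185. ] phi 183.3 tilt 0.04 shift mm [-60.1 279.   55. ] turn 0.3 j6 -136.1 t 20.5<stdin>:6: RuntimeWarning: invalid value encountered in scalar divide
```

```bash
cat > off.py <<'E'
from rig import *
from h import *
# scene: classify pixels, map to world z=.058, weighted lateral position near the tip
ims=[camera("scene") for _ in range(6)];c=ims[0]
im=np.mean([i["pixels"].astype(float) for i in ims],0);r,g,b=im[...,0],im[...,1],im[...,2]
def col(w,u,v0,v1):
    w=np.clip(w[v0:v1,u],0,None);w=np.where(w>.4*w.max(),w,0);v=(w*np.arange(v0,v1)).sum()/max(w.sum(),1e-9);return v,w.max()
for u in range(314,334):
    y,ym=col(np.minimum(r,g)-b-25,u,245,262);q,qm=col(r-np.maximum(g,b)-12,u,245,262)
    print(u,"yel",round(y,2),round(ym),(ray(c,u,y,.058)[:2]*1000).round(1),"red",round(q,2),round(qm),(ray(c,u,q,.058)[:2]*1000).round(1))
E
python3 off.py
```

```text
314 yel 0.0 0 [-436.6 1299.1] red 0.0 0 [-436.6 1299.1]
315 yel 0.0 0 [-432.5 1301.9] red 0.0 0 [-432.5 1301.9]
316 yel 0.0 0 [-428.4 1304.8] red 251.0 7 [546.5 -47.8]
317 yel 0.0 0 [-424.4 1307.7] red 251.0 23 [548.8 -46.1]
318 yel 0.0 0 [-420.3 1310.5] red 251.4 22 [552.  -45.7]
319 yel 0.0 0 [-416.2 1313.4] red 251.68 25 [554.9 -44.9]
320 yel 0.0 0 [-412.2 1316.2] red 252.44 24 [558.9 -45.6]
321 yel 0.0 0 [-408.1 1319.1] red 252.97 31 [562.3 -45.6]
322 yel 0.0 0 [-404.  1321.9] red 253.47 27 [565.7 -45.5]
323 yel 254.0 15 [569.1 -45.5] red 253.54 11 [568.1 -44.1]
324 yel 254.0 29 [571.4 -43.8] red 254.0 5 [571.4 -43.8]
325 yel 254.51 28 [574.8 -43.8] red 254.71 4 [575.2 -44.4]
326 yel 255.06 35 [578.2 -43.8] red 255.46 4 [579.1 -45. ]
327 yel 255.48 35 [581.4 -43.4] red 255.53 6 [581.5 -43.6]
328 yel 256.38 40 [585.6 -44.6] red 256.49 6 [585.9 -44.9]
329 yel 257.78 48 [590.9 -47.2] red 258.32 7 [592.  -48.8]
330 yel 257.85 56 [593.3 -45.8] red 258.56 8 [594.8 -47.9]
331 yel 257.4 55 [594.6 -42.8] red 258.45 8 [596.8 -46. ]
332 yel 257.24 46 [596.5 -40.7] red 258.47 7 [599.1 -44.4]
333 yel 257.21 20 [598.7 -38.9] red 259.05 7 [602.6 -44.5]
```

Scene says 1.4 mm and top says 2.7 mm, both in the same direction. I'll re-pinch the tab and swing it 2° more counter-clockwise.

```bash
python3 go.py .4512 -.0505 .135 183.2
python3 -m crank '[0,40,0,0, -10,80,10,0, -20,120,20,0, -30,160,30,0, -40,200,40,0]' >/dev/null
python3 go.py .4512 -.0505 .135 183.2
```

```text
pose [ 407.9 -332.6  184.6] phi 183.3 tilt 0.0 shift mm [-59.2 279.2  49.6] turn 0.1 j6 -136.2 t 20.8
pose [ 436.5 -129.3  144.4] phi 183.2 tilt 0.03 shift mm [-19.1  77.8   9.4] turn 0.0 j6 -114.0 t 21.3
```

```bash
python3 -m crank '[-8,30,3,0, -15,60,6,0, -19,78,9,0, -19,78,9,0, -19,78,9,0]' >/dev/null
python3 go.py .4512 -.0505 .0646 183.2
```

```text
pose [451.  -51.9 135.7] phi 183.3 tilt 0.03 shift mm [-0.3  1.4 71.1] turn 0.1 j6 -104.1 t 21.8
```

```bash
python3 -m crank '[0,0.5,15,0, 0,1,32,0, 0,1.4,50,0, 0,1.4,64,0, 0,1.4,71,0]' >/dev/null
python3 -m crank '[0,0,0,0, 0,0,0,0, 0,0,0,0, 0,0,0,0, 0,0,0,0]' 5 15 >/dev/null
python3 -m crank '[0,0,0,0, 0,0,0,0, 0,0,0,0, 0,0,0,0, 0,0,0,0]' | tail -2
python3 go.py .4512 -.0505 .0646 183.2
```

```text
opening: 0.0102
finger_force: 15.0
pose [451.3 -50.7  65.2] phi 183.2 tilt 0.07 shift mm [0.1 0.2 0.6] turn 0.0 j6 -103.9 t 23.3
```

Back at the same pose, within 0.2 mm. Swinging 2° and then releasing.

```bash
python3 -m crank '[0,-0.5,0,-0.5, 0,-1,0,-1, 0,-1.5,0,-1.5, 0,-1.9,0,-2, 0,-1.9,0,-2]' >/dev/null
python3 -m crank '[0,0,0,0, 0,0,0,0, 0,0,0,0, 0,0,0,0, 0,0,0,0]' >/dev/null
python3 go.py .4512 -.0505 .0646 185.2
python3 -m crank '[0,0,0,0, 0,0,0,0, 0,0,0,0, 0,0,0,0, 0,0,0,0]' 45 >/dev/null
python3 -m crank '[0,0,-10,0, 0,0,-30,0, 0,0,-60,0, 0,0,-90,0, 0,0,-120,0]' >/dev/null
python3 -m crank '[20,-10,0,0, 40,-40,0,0, 60,-80,0,0, 60,-120,0,0, 60,-160,0,0]' >/dev/null
python3 -m crank '[0,-40,0,0, 0,-80,0,0, 0,-120,0,0, 0,-120,0,0, 0,-120,0,0]' | tail -3
python3 off.py | sed -n 4,14p
python3 - <<'E'
from rig import *
from h import *
ims=[camera("top") for _ in range(6)];c=ims[0]
im=np.mean([i["pixels"].astype(float) for i in ims],0);r,g,b=im[...,0],im[...,1],im[...,2]
def cen(w,v): w=np.clip(w[v,318:336],0,None); w=np.where(w>.35*w.max(),w,0); return (w*np.arange(318,336)).sum()/w.sum()
for v in(238,239,240,241):print("yel",ray(c,cen(np.minimum(r,g)-b,v),v,.058)[:2].round(4))
for v in(243,244,245,247,249):print("red",ray(c,cen(r-np.maximum(g,b),v),v,.058)[:2].round(4))
print(observe()["time_s"])
E
```

```text
pose [451.5 -52.5  65.3] phi 185.2 tilt 0.07 shift mm [0.1 2.  0.7] turn 0.0 j6 -106.1 t 24.3
contact_force: [-0.5, 0.4, -0.4]
opening: 0.0452
finger_force: 0.0
317 yel 0.0 0 [-424.4 1307.7] red 250.45 14 [547.6 -44.5]
318 yel 0.0 0 [-420.3 1310.5] red 250.69 22 [550.5 -43.5]
319 yel 0.0 0 [-416.2 1313.4] red 251.33 26 [554.2 -43.9]
320 yel 0.0 0 [-412.2 1316.2] red 251.55 26 [556.9 -42.9]
321 yel 0.0 0 [-408.1 1319.1] red 252.32 29 [560.9 -43.6]
322 yel 0.0 0 [-404.  1321.9] red 252.79 22 [564.2 -43.4]
323 yel 254.0 14 [569.1 -45.5] red 253.15 15 [567.3 -42.9]
324 yel 254.0 28 [571.4 -43.8] red 253.6 6 [570.5 -42.6]
325 yel 254.51 29 [574.8 -43.8] red 255.0 4 [575.8 -45.3]
326 yel 255.05 36 [578.2 -43.8] red 255.38 5 [578.9 -44.8]
327 yel 255.48 35 [581.4 -43.5] red 255.52 6 [581.5 -43.6]
yel [ 0.575  -0.0416]
yel [ 0.5727 -0.0416]
yel [ 0.5703 -0.0418]
yel [ 0.5679 -0.0417]
red [ 0.5632 -0.0423]
red [ 0.5609 -0.0425]
red [ 0.5585 -0.0427]
red [ 0.5538 -0.0428]
red [ 0.5492 -0.043 ]
26.9
```

The cameras now straddle zero (top 0.5 mm one way, scene about 0.6 mm the other). Nothing is being touched, so I'm handing in.

```bash
python3 -c "
from rig import *;print(job_done())"
```

```text
the job is handed in; nothing more can be done
None
```

Job handed in at about 27 s: the blank is squeezed on the fence at about 16 N (estimated from wheel feel), the zero mark is within about 1 mm of the pointer by both cameras, and the arm is clear; the judge's verdict was not shown.

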